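# Lay rinsed brushes to dry and close the tub

## Task

Clear up after painting: take every brush out of the brush tub and lay it across the drying rest, each in a notch of its own that is the same on both rails, with the bristles hanging clear beyond the lower rail and the handle on the higher one. When the tub is empty, fit its lid on it, pressed down level all round. Leave the painted jar and the coffee cup where they stand.

Things in the scene. Friction and masses are not known exactly. Their poses are not given: they have to be found in the camera images.
- rest: plywood brush-drying rest, fixed, 150 deep (x) x 330 wide (y): two zigzag-topped rails along y on a low frame, the one at the -x side (nearer the robot) higher than the one at the +x side (see rails). Origin on the table under its middle; z up.
- rails: the rest's two rails (one fixed part), 12 thick, at x=-50 (high) and x=+50 (low): 7 pointed teeth each, 22 tall, 45 deg flanks; 6 V notches at y=-125,-75,-25,25,75,125, bottoms 6 wide. Origin midway, level with the notch bottoms, 68 above the table; +x slopes down 14.5 deg from high to low rail, z square to the slope. A laid brush has its axis along x at z=5.
- tub: white plastic brush tub, fixed, open on top, 124 (x) x 162 (y) x 75 tall, walls and floor 3 thick, divided into 6 wells, 2 along x by 3 along y, each 57 x 50, by dividers 64 tall. Origin under its middle; z up. The brushes stand in it, at most one to a well.
- lid: white plastic lid of the tub, loose on the table, right way up, 85 to 170 g: 136 (x) x 174 (y), plate 3 thick, skirt 10 deep all round that goes outside the tub's rim, 3 play each side. Origin: middle of the skirt's lower edge, 65 above the table when seated. Grip bar mid-top, 60 long (x), 14 wide (y), from 13 to 35 above the origin. Fits with its x along the tub's x, either way round.
- jar: big glass jar painted white, still wet, 84 across, 165 tall; a bystander to leave alone. Origin under its middle.
- coffee: takeaway coffee cup with a black lid, 80 across, 122 tall; a bystander to leave alone. Origin under its middle.
- brush_1: wide flat brush, 220 long, 20 to 45 g, balanced near its middle: wooden handle 10 thick, metal ferrule 30 long, bristles 28 long, 17 x 8. Origin on its axis at mid-length; +x points to the bristles. Starts bristles down in the tub's near right well (tub -x is near, +y left), leaning 9 deg or more into the well's far right corner, handle up. None from the start if absent.
- brush_1_tip (a point): tip of the bristles of brush_1, 110 from its origin along its +x.
- brush_2: round pointed brush, 220 long, 20 to 45 g, balanced near its middle: wooden handle 10 thick, metal ferrule 30 long, bristles 28 long, 9 thick. Origin on its axis at mid-length; +x points to the bristles. Starts bristles down in the tub's near middle well (tub -x is near, +y left), leaning 9 deg or more into the well's far left corner, handle up. None from the start if absent.
- brush_2_tip (a point): tip of the bristles of brush_2, 110 from its origin along its +x.
- brush_3: narrow flat brush, 220 long, 20 to 45 g, balanced near its middle: wooden handle 10 thick, metal ferrule 30 long, bristles 28 long, 13 x 8. Origin on its axis at mid-length; +x points to the bristles. Starts bristles down in the tub's near left well (tub -x is near, +y left), leaning 9 deg or more into the well's far left corner, handle up. None from the start if absent.
- brush_3_tip (a point): tip of the bristles of brush_3, 110 from its origin along its +x.
- brush_4: wide flat brush, 220 long, 20 to 45 g, balanced near its middle: wooden handle 10 thick, metal ferrule 30 long, bristles 28 long, 17 x 8. Origin on its axis at mid-length; +x points to the bristles. Starts bristles down in the tub's far right well (tub -x is near, +y left), leaning 9 deg or more into the well's far right corner, handle up. None from the start if absent.
- brush_4_tip (a point): tip of the bristles of brush_4, 110 from its origin along its +x.
- brush_5: round pointed brush, 220 long, 20 to 45 g, balanced near its middle: wooden handle 10 thick, metal ferrule 30 long, bristles 28 long, 9 thick. Origin on its axis at mid-length; +x points to the bristles. Starts bristles down in the tub's far left well (tub -x is near, +y left), leaning 9 deg or more into the well's far left corner, handle up. None from the start if absent.
- brush_5_tip (a point): tip of the bristles of brush_5, 110 from its origin along its +x.

How it is judged:
By the outcome, as a careful person would: the job done as asked, in the order asked, and still so for the second after the job is handed in, with the robot touching nothing.
Of brush_1, brush_2, brush_3, brush_4, brush_5 only 3 to 5 are there at a start; the rules pass over those that are not, and their reading is None.
At some moment in a run one of brush_1, brush_2, brush_3, brush_4, brush_5, lid may be knocked a few centimetres aside while the robot is not near it.
Once in a run the grip may slacken for a moment while it holds something.
It also fails if it takes over 210 s, if anything falls off the work surface, if the arm or the gripper's body presses on something with over 40 N, if the wrist force passes 120 N, or if a joint passes its speed limit or range.

## Robot

A 6-joint arm with a two-finger parallel gripper is mounted at the origin on the work surface. World frame = base frame: x ahead of the robot, y to its left, z up, the work surface at z = 0. Lengths are in m, angles in rad, forces in N, time in s.
With the tool pointing down it reaches from about 0.4 to 0.925 m from the base axis. Payload 3.4 kg.
Tool frame: the origin (TCP) lies midway between the tips of the shut fingers; the grasp point (between the pads) lies 19 mm behind it (robot.grasp_offset is the distance from the TCP to the grasp point, in m); z points along the fingers, y is the line along which they close (so a half turn about z gives the same grasp; the last joint's range is limited). The gripper opens to 85 mm and grips with 20 to 120 N. Pads are 22 mm wide; open, the fingers measure 114 mm over their backs; the gripper's body (76 mm by 85 mm) begins 54 mm behind the grasp point. The pads swing forward as they close: fully open they stand 13 mm farther back than shut.
Start: joints at [1.038, 0.307, 1.506, -0, 1.328, -0.073], TCP at [0.255, 0.515, 0.231] pointing down, gripper open.
Joint ranges: [-3.12, 3.12], [-1.05, 2.28], [0.14, 2.33], [-1.42, 4.57], [0.1, 2.73], [-2.68, 2.68]. Speed limits (rad/s): [2.57, 2.57, 3.14, 3.14, 3.14, 3.14].

## Interface

Orientations are given as a rotation vector (axis times angle).
In Python, from rig import robot gives the robot as it stands. The module is installed in compiled form; this text tells all that it offers. Calls block until the motion is done:
- robot.move_pose(position, orientation): joint-space move of the TCP to a pose.
- robot.servo_line(position, frame=None, feed=0.15): straight line of the TCP; frame=None keeps the orientation; feed is the mean speed in m/s.
- robot.goto_joints(angles): joint-space move.
- robot.set_gripper(opening): finger opening in m; the grip force is fixed at half the most; returns when the fingers have stopped.
- robot.sleep(seconds).
- robot.ik(position, orientation): joint angles nearest the present ones, or None.
- robot.snapshot(name): name is "scene" or "top"; returns a dict with "color" (400x640x3 uint8, red, green, blue), "K" (3x3 intrinsics, pixels), "dist" ([k1, k2, p1, p2, k3] as OpenCV has them; the pictures are not rectified), "R" (3x3) and "t" (3): a world point X has camera coordinates R X + t. Camera axes: x right, y down, z forward; pixel columns grow to the right and rows downward; lengths in m; the calibration is good to about 2 mm. A picture is of the moment at which its call begins. There is no depth.
A pose or a line that the arm cannot do raises robot.IKError and nothing moves.
- robot.finish_job(): hands the job in; it is judged then, once.
Readings, each from a call of its own:
- robot.read_time_s(): time.
- robot.read_joint_pos(): joint angles.
- robot.read_joint_vel(): joint speeds.
- robot.read_joint_torque(): joint torques, N m.
- robot.read_position(): TCP position.
- robot.read_orientation(): TCP orientation.
- robot.read_ft_force(): force on the tool from outside, world axes, zero at the start.
- robot.read_torque(): the same for the moment, N m.
- robot.read_opening(): finger opening in m.
- robot.read_grip_force(): force on a finger pad.
Only numpy, scipy, OpenCV 4.12 (cv2) and the standard library are available. Lean on these libraries where they do the work, as an engineer would, in place of code of your own. Each camera call takes 0.05 s, during which the arm holds its last target. There are 200 camera calls.

## Working session

There is one attempt and no reset: what is moved stays moved. The work goes in short steps, each a Python script; the robot and the scene stay as the last script left them, time stands still between calls to the robot, and variables do not carry over. Pictures are saved under pics/ and viewed, at most 14 in all, crops included, and the job is handed in when it is done.

```bash
mkdir -p pics; python3 - <<'E'
from rig import robot
import cv2,pickle
for n in("scene","top"):
    s=robot.snapshot(n); pickle.dump(s,open(f"{n}0.pkl","wb"))
    cv2.imwrite(f"pics/{n}0.png",s["color"][:,:,::-1]); print(n,s["K"],s["dist"],s["R"],s["t"],-s["R"].T@s["t"])
print(robot.read_time_s(),robot.read_orientation(),robot.read_position())
E
```

```text
scene [[375.99004293   0.         320.47209797]
 [  0.         375.99004293 199.21339549]
 [  0.           0.           1.        ]] [-0.07733956  0.          0.          0.          0.        ] [[-0.81049925  0.58538082  0.02050048]
 [ 0.32997799  0.48523414 -0.80972981]
 [-0.48394783 -0.64952069 -0.58644469]] [ 0.43226326 -0.11563921  1.55646477] [1.14175519 0.81402954 0.81028238]
top [[397.74836558   0.         316.41545702]
 [  0.         397.74836558 204.86582429]
 [  0.           0.           1.        ]] [-0.01964893  0.          0.          0.          0.        ] [[ 0.00592875 -0.99997017  0.0049501 ]
 [-0.99157112 -0.00651951 -0.12939942]
 [ 0.12942784 -0.0041412  -0.9915802 ]] [0.0223477  0.57645524 1.33043146] [0.39926901 0.03161482 1.39371184]
0.1 [-7.15781561e-01 -3.05834494e+00  2.83956140e-03] [0.25485075 0.51472305 0.23045711]
```

View pics/scene0.png

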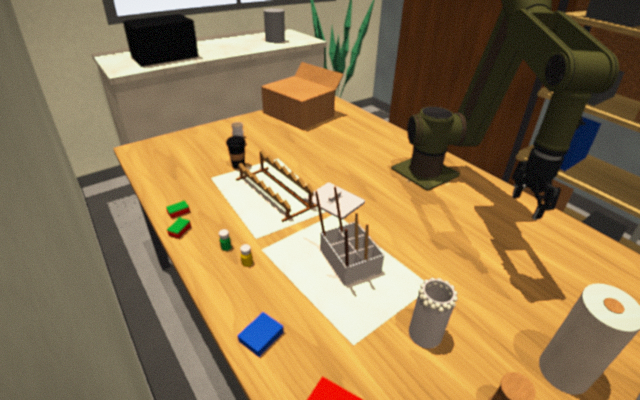

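View pics/top0.png

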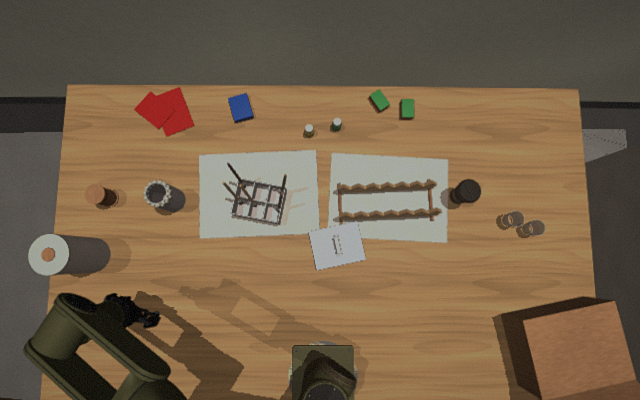

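The top picture shows the tub at about (258,202), rest (388,200), lid (337,246), jar (160,195) and coffee (466,191). Next I'll enlarge the tub and the rest.

```bash
python3 - <<'E'
import cv2,numpy as np
t=cv2.imread("pics/top0.png");s=cv2.imread("pics/scene0.png")
a=cv2.resize(t[150:240,210:310],(660,594),interpolation=cv2.INTER_CUBIC)
cv2.imwrite("pics/c1.png",a)
b=cv2.resize(s[180:295,300:400],(516,594),interpolation=cv2.INTER_CUBIC)
cv2.imwrite("pics/c2.png",b)
c=cv2.resize(t[170:275,300:445],(797,577),interpolation=cv2.INTER_CUBIC)
cv2.imwrite("pics/c3.png",c)
E
```

```text
(no output)
```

View pics/c1.png

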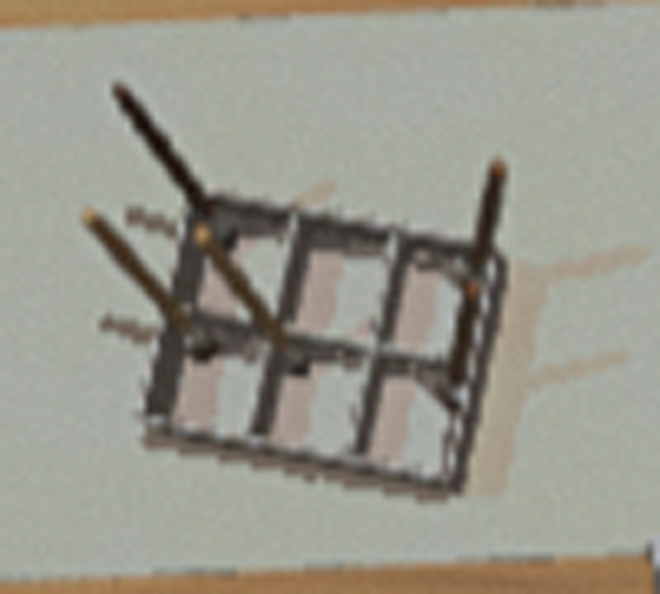

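View pics/c2.png

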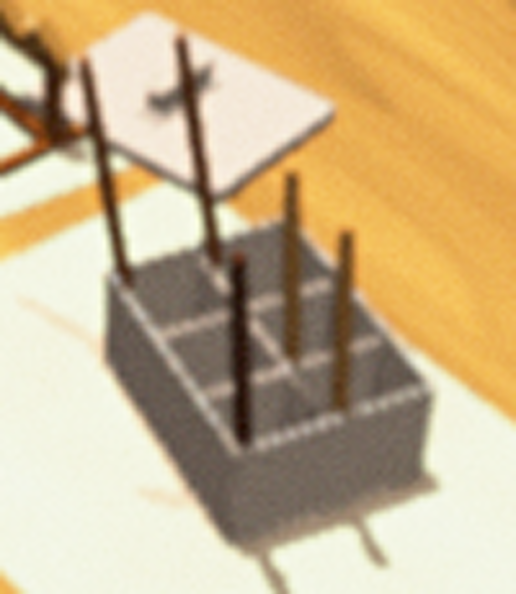

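View pics/c3.png

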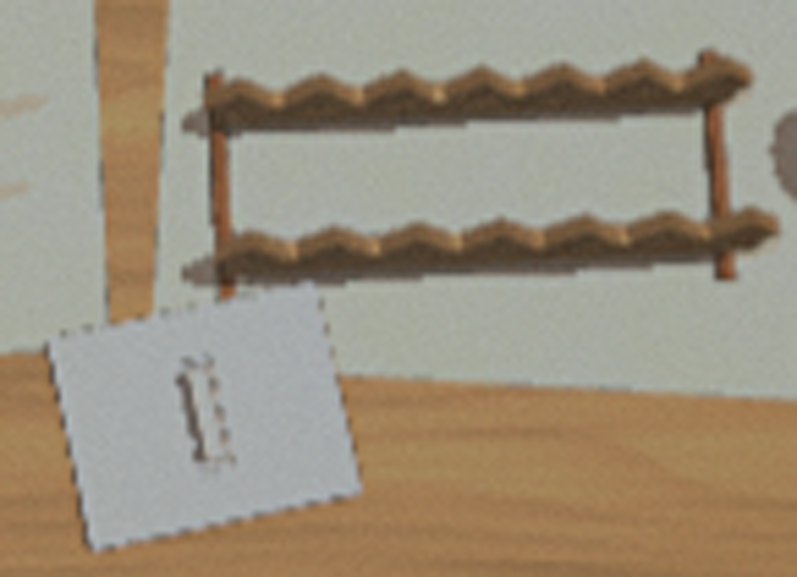

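All five brushes are there, each leaning as described. I'll turn the clicked points into poses by fitting the known geometry in both views.

```bash
cat > vis.py <<'E'
import numpy as np,cv2,pickle
from scipy.optimize import least_squares
def proj(s,P):
    P=np.atleast_2d(np.asarray(P,float))
    return cv2.projectPoints(P,cv2.Rodrigues(s["R"])[0],s["t"],s["K"],s["dist"])[0][:,0]
def ray(s,uv):
    n=cv2.undistortPoints(np.array([[uv]],float),s["K"],s["dist"])[0,0]
    return -s["R"].T@s["t"], s["R"].T@np.r_[n,1]
def onz(s,uv,z):
    c,d=ray(s,uv); return c+d*(z-c[2])/d[2]
def uncrop(p,off,sc): return (np.asarray(p,float)+.5)/sc-.5+off
def rz(a): c,s=np.cos(a),np.sin(a); return np.array([[c,-s,0],[s,c,0],[0,0,1]])
def planar(obs,x0):
    """obs: list of (snap, local pts Nx3, pixels Nx2) -> x,y,yaw"""
    f=lambda p:np.concatenate([(proj(s,np.asarray(L)@rz(p[2]).T+[p[0],p[1],0])-uv).ravel() for s,L,uv in obs])
    r=least_squares(f,x0,loss="soft_l1",f_scale=.5); return r.x,f(r.x)
def brush(obs,x0):
    """obs: (snap, top px, lower px); tip=(x,y,z) top=(x,y,z)"""
    def f(q):
        top,tip=q[:3],q[3:]; r=[]
        for s,a,b in obs:
            A,B=proj(s,[top,tip]); d=(B-A)/np.linalg.norm(B-A); r+=list(A-a)
            if b is not None: e=b-A; r.append(d[0]*e[1]-d[1]*e[0])
        return np.array(r+[(np.linalg.norm(top-tip)-.22)*1000,(tip[2]-.007)*300])
    r=least_squares(f,x0); return r.x,f(r.x)
E
python3 - <<'E'
from vis import *
T=pickle.load(open("top0.pkl","rb"));S=pickle.load(open("scene0.pkl","rb"))
c1=lambda p:uncrop(p,np.array([210,150]),6.6)
c2=lambda p:uncrop(p,np.array([300,180]),np.array([5.16,594/115]))
c3=lambda p:uncrop(p,np.array([300,170]),np.array([797/145,577/105]))
h=.075;X,Y=.062,.081
tub,r=planar([(T,[[X,Y,h],[X,-Y,h],[-X,-Y,h],[-X,Y,h]],c1([(193,198),(508,255),(462,494),(148,420)])),
 (S,[[X,Y,h],[-X,Y,h],[X,-Y,h],[-X,-Y,h],[X,Y,0],[-X,Y,0],[X,-Y,0]],c2([(238,450),(432,388),(108,285),(283,218),(238,547),(432,485),(108,355)]))],[.55,.2,0])
print("tub",tub,r.round(1))
# lid: top plate z=.013 outer corners
lid,r=planar([(T,[[.068,.087,.013],[.068,-.087,.013],[-.068,-.087,.013],[-.068,.087,.013]],c3([(48,343),(315,283),(362,492),(92,548)]))],[.45,0,0])
print("lid",lid,r.round(1))
a=np.radians(14.5);L=lambda x,y,z:[x*np.cos(a)+z*np.sin(a),y,.068-x*np.sin(a)+z*np.cos(a)]
pts=[L(-.056,y,.022) for y in np.arange(.15,-.16,-.05)]
ptl=[L(.044,y,.022) for y in np.arange(.15,-.16,-.05)]
uvh=[(256,240),(335,236),(418,231),(502,227),(585,222),(668,220)]
rest,r=planar([(T,pts[:6],c3(uvh)),],[.55,-.15,0]);print("rest(h)",rest,r.round(1))
uvl=[(237,85),(321,82),(403,78),(484,74),(564,71),(645,68)]
rest,r=planar([(T,ptl[:6],c3(uvl)),],[.55,-.15,0]);print("rest(l)",rest,r.round(1))
top=dict(b1=(473,287),b2=(202,232),b3=(90,215),b4=(498,163),b5=(120,88))
tl=dict(b1=(458,378),b2=(283,343),b3=(180,320),b4=(478,275),b5=(205,205))
sc=dict(b1=(181,40),b2=(292,175),b3=(345,233),b4=(87,62),b5=(239,256))
sl=dict(b1=(214,260),b2=(293,360),b3=(342,405),b4=(125,282),b5=(242,440))
for k in top:
    q,r=brush([(T,c1(top[k]),c1(tl[k])),(S,c2(sc[k]),c2(sl[k]))],np.r_[tub[:2],.2,tub[:2],.005])
    d=q[:3]-q[3:]; print(k,q.round(4),"lean",np.degrees(np.arccos(d[2]/np.linalg.norm(d))).round(1),r.round(1),"tip in tub",(rz(-tub[2])@(q[3:]-np.r_[tub[:2],0])).round(3),"top",(rz(-tub[2])@(q[:3]-np.r_[tub[:2],0])).round(3))
for n,uv,z in(("jar",(160,192),.165),("coffee",(467,190),.122)):print(n,onz(T,uv,z))
E
```

```text
tub [ 0.58295431  0.22048543 -0.19302134] [ 0.1 -1.1 -0.7 -0.3 -1.4 -0.5 -1.4  1.1  0.1 -0.1  1.6 -1.1 -0.  -4.3
  2.3 -1.7 -1.5 -0.1 -1.6 -1.4 -0.5  0.5]
lid [ 0.4391248  -0.04537849  0.21697171] [-0.2 -0.7  0.  -0.2  0.2  0.2 -0.   0.8]
rest(h) [ 0.59791115 -0.21495137  0.05698325] [-0.9 -0.  -0.  -0.1  0.1  0.1  0.   0.   0.1  0.2  0.2 -0.2]
rest(l) [ 0.59813697 -0.21505337  0.05058386] [ 0.3  0.  -0.1 -0.1 -0.2  0.  -0.1  0.1  0.1  0.   0.1 -0.1]
b1 [0.5875 0.1335 0.2205 0.5588 0.1592 0.0042] lean 10.1 [-0.5 -0.1 -0.  -0.4 -0.8  0.2 -0.3 -0.9] tip in tub [-0.012 -0.065  0.004] top [ 0.021 -0.085  0.221]
b2 [0.612  0.2574 0.216  0.5567 0.2209 0.0063] lean 17.5 [-0.4  0.2  0.5 -0.2 -0.2  0.3 -0.1 -0.2] tip in tub [-0.026 -0.005  0.006] top [0.021 0.042 0.216]
b3 [0.6201 0.3075 0.2162 0.5637 0.2704 0.0069] lean 17.9 [-0.  -0.   0.2  0.1 -0.   0.1 -0.  -0. ] tip in tub [-0.028  0.045  0.007] top [0.02  0.093 0.216]
b4 [0.6437 0.1233 0.2214 0.6169 0.1494 0.0048] lean 9.8 [-0.6  0.2 -0.  -0.6 -0.6  0.1 -0.2 -0.7] tip in tub [ 0.047 -0.063  0.005] top [ 0.078 -0.084  0.221]
b5 [0.6775 0.2956 0.2215 0.6368 0.272  0.0066] lean 12.3 [-0.3  0.2  0.2 -0.3 -0.1  0.1 -0.  -0.1] tip in tub [0.043 0.061 0.007] top [0.078 0.092 0.221]
jar [0.59706597 0.51663066 0.165     ]
coffee [ 0.61729424 -0.46367125  0.122     ]
```

```bash
cat > plan.py <<'E'
import numpy as np
from scipy.spatial.transform import Rotation as Ro
from vis import rz
REST=np.array([.598,-.215]);RY=.053;A=np.radians(14.5)
tub=np.array([.583,.2205,-.193])
BR={k:np.array(v) for k,v in dict(
 b1=[0.5875,0.1335,0.2205,0.5588,0.1592,0.0042],b2=[0.612,0.2574,0.216,0.5567,0.2209,0.0063],
 b3=[0.6201,0.3075,0.2162,0.5637,0.2704,0.0069],b4=[0.6437,0.1233,0.2214,0.6169,0.1494,0.0048],
 b5=[0.6775,0.2956,0.2215,0.6368,0.272,0.0066]).items()}
RM=rz(RY)@Ro.from_euler("y",A).as_matrix()      # rails frame
RO=np.r_[REST,.068]
def tool(b,n,al,sg):
    """tool R: bristle dir b = cos al z + sg sin al x ; n = unit perp to b on the side the gripper body leans to"""
    z=np.cos(al)*b-np.sin(al)*n; w=np.sin(al)*b+np.cos(al)*n
    x=sg*w; return np.c_[x,np.cross(z,x),z]
def place(y,al,sg,g,cx=0,h=0):
    """g: grip distance from brush origin along its +x; cx brush origin in rails x; h lift normal to the rails"""
    R=tool(RM[:,0],RM[:,2],al,sg); p=RO+RM@[cx+g,y,.005+h]
    return p,R
def pick(q,al,sg,g,phi):
    b=(q[3:]-q[:3])/.22; u=np.array([np.cos(phi),np.sin(phi),0]); n=u-b*(u@b); n/=np.linalg.norm(n)
    p=(q[3:]+q[:3])/2+b*g; return p,tool(b,n,al,sg)
def tcp(p,R,back=0): return p+R[:,2]*(.019-back)
def rv(R): return Ro.from_matrix(R).as_rotvec()
E
python3 - <<'E'
from plan import *
from rig import robot
g=-.09
ok=lambda p,R,b=0:robot.ik(tcp(p,R,b),rv(R)) is not None
for al in range(0,95,15):
  for sg in(1,-1):
    al_=np.radians(al)
    pl=[all(ok(*place(y,al_,sg,g,h=h)) for h in(0,.06)) for y in(-.125,-.075,-.025,.025,.075,.125)]
    if not any(pl): print(al,sg,"no place");continue
    r={}
    for k,q in BR.items():
      r[k]=[d for d in range(0,360,30) if all((ok(*pick(q,al_,sg,g,np.radians(d)),b=b)) for b in(0,.05)) and (lambda p,R:ok(p+[0,0,.13],R))(*pick(q,al_,sg,g,np.radians(d)))]
    print(al,sg,[int(v) for v in pl],r)
E
```

```text
0 1 [1, 0, 0, 0, 0, 0] {'b1': [0, 30, 60, 90, 120, 150, 180, 210, 240, 330], 'b2': [0, 30, 60, 90, 120, 150, 180, 210, 240, 330], 'b3': [0, 30, 60, 90, 120, 150, 180, 210, 240, 330], 'b4': [0, 30, 60, 90, 120, 150, 180, 210, 240, 330], 'b5': [0, 30, 60, 90, 120, 150, 180, 210, 240, 330]}
0 -1 [1, 0, 0, 0, 0, 0] {'b1': [0, 30, 60, 150, 180, 210, 240, 270, 300, 330], 'b2': [0, 30, 60, 150, 180, 210, 240, 270, 300, 330], 'b3': [0, 30, 60, 150, 180, 210, 240, 270, 300, 330], 'b4': [0, 30, 60, 150, 180, 210, 240, 270, 300, 330], 'b5': [0, 30, 60, 150, 180, 210, 240, 270, 300, 330]}
15 1 [1, 1, 0, 0, 0, 0] {'b1': [0, 30, 60, 90, 120, 150, 180, 210, 300, 330], 'b2': [0, 30, 60, 90, 120, 150, 180, 210, 240, 330], 'b3': [0, 30, 60, 90, 120, 150, 180, 210, 240, 330], 'b4': [0, 30, 60, 90, 120, 150, 180, 210, 300, 330], 'b5': [0, 30, 60, 90, 120, 150, 180, 210, 240, 330]}
15 -1 [1, 1, 0, 0, 0, 0] {'b1': [0, 30, 60, 150, 180, 210, 240, 270, 300, 330], 'b2': [0, 30, 60, 150, 180, 210, 240, 270, 300, 330], 'b3': [0, 30, 60, 150, 180, 210, 240, 270, 300, 330], 'b4': [0, 30, 60, 150, 180, 210, 240, 
[... 1385 characters left out ...]
 330], 'b2': [60, 90, 120, 150], 'b3': [90, 120, 150], 'b4': [60, 90, 120, 240, 270, 300, 330], 'b5': [90, 120, 150, 210]}
75 -1 [1, 1, 1, 1, 1, 1] {'b1': [60, 90, 120, 240, 270, 300, 330], 'b2': [210, 240, 270, 300, 330], 'b3': [210, 240, 270, 300, 330], 'b4': [240, 270, 300, 330], 'b5': [210, 240, 270, 300, 330]}
90 1 [1, 1, 1, 1, 1, 1] {'b1': [60, 90, 120, 150, 240, 270, 300, 330], 'b2': [90, 120, 240], 'b3': [90, 120, 180, 240], 'b4': [60, 90, 120, 150, 240, 270, 300], 'b5': [120, 180, 240]}
90 -1 [1, 1, 1, 1, 1, 1] {'b1': [90, 120, 150, 240, 270, 300, 330], 'b2': [240, 270, 300, 330], 'b3': [180, 240, 270, 300, 330], 'b4': [120, 150, 240, 270, 300, 330], 'b5': [180, 240, 270, 300, 330]}
```

```bash
cat > act.py <<'E'
from plan import *
from rig import robot
import cv2,pickle
AL=np.radians(45);G=-.095;CX=.008
def snap(tag,view=False):
    ims=[]
    for n in("scene","top"):
        s=robot.snapshot(n);pickle.dump(s,open(f"{n}_{tag}.pkl","wb"))
        ims.append(s["color"][:,:,::-1])
    a=cv2.resize(ims[0][100:300,200:440],None,fx=1.66,fy=1.66,interpolation=3)
    b=cv2.resize(ims[1][130:280,200:480],None,fx=1.42,fy=1.66,interpolation=3)
    b=np.vstack([b,np.zeros((a.shape[0]-b.shape[0],b.shape[1],3),np.uint8)])
    cv2.imwrite(f"pics/{tag}.png",np.hstack([a,b]))
def go(p,R,back=0,feed=None):
    t=tcp(p,R,back)
    if feed is None: robot.move_pose(t,rv(R))
    else: robot.servo_line(t,rv(R),feed)
def grab(k,phi,lift=.23,q=None):
    q=BR[k] if q is None else q
    p,R=pick(q,AL,1,G,np.radians(phi))
    robot.set_gripper(.045)
    go(p+[0,0,.12],R,.06); go(p,R,.06,.3); go(p,R,0,.1)
    robot.set_gripper(0); print(k,"open",robot.read_opening(),"grip",robot.read_grip_force())
    go(p+[0,0,lift],R,0,.2); print("lifted",robot.read_opening(),robot.read_time_s())
def put(y,h0=.07):
    p,R=place(y,AL,1,G,CX,h0)
    try: go(p,R,0,.3)
    except robot.IKError: print("no line; joint move"); go(p,R)
    print("above",robot.read_opening(),robot.read_time_s())
def lay(y):
    p,R=place(y,AL,1,G,CX,.002); go(p,R,0,.08)
    print("down F",robot.read_ft_force().round(1),robot.read_opening())
    robot.set_gripper(.03); go(p,R,.07,.15); go(p+[0,0,.1],R,.07,.3)
    print("t",robot.read_time_s())
E
python3 - <<'E'
from act import *
for k,ph in dict(b3=120,b5=100,b2=120,b4=75,b1=90).items():
    p,R=pick(BR[k],AL,1,G,np.radians(ph))
    print(k,[robot.ik(tcp(p+[0,0,z],R,b),rv(R)) is not None for z,b in((.12,.06),(0,.06),(0,0),(.2,0),(.23,0))])
grab("b3",120); put(-.075); snap("b3up")
E
```

```text
b3 [True, True, True, True, True]
b5 [True, True, True, True, True]
b2 [True, True, True, True, True]
b4 [True, True, True, True, True]
b1 [True, True, True, True, True]
b3 open 0.008053560850445549 grip 58.40543568134308
lifted 0.00792684598013075 5.1
above 0.0077984418793796825 7.7333
```

View pics/b3up.png

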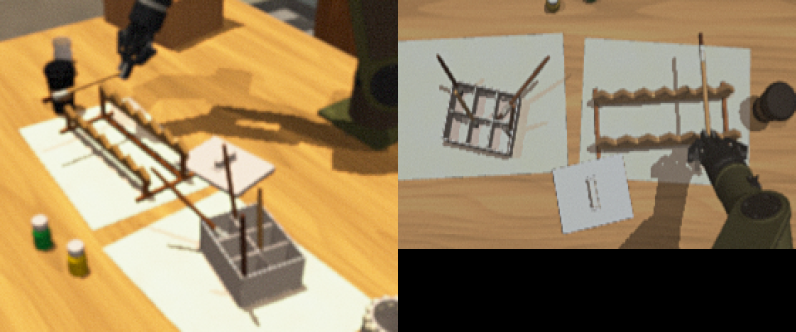

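b3 is held straight above its notch. b4 in the far right well has been knocked and now leans much further, so I'll remeasure it before picking it. I'm laying b3 now and going on to b5.

```bash
python3 - <<'E'
from act import *
lay(-.075); snap("b3laid")
grab("b5",100); put(-.025); snap("b5up"); lay(-.025)
grab("b2",120); put(.025); snap("b2up"); lay(.025); snap("three")
s=[pickle.load(open(f"{n}_three.pkl","rb"))["color"][:,:,::-1] for n in("scene","top")]
a=cv2.resize(s[1][150:240,225:450],(800,320),interpolation=3)
b=cv2.resize(s[0][150:290,230:390],(320,280),interpolation=3)
b=np.hstack([b,np.zeros((280,480,3),np.uint8)])
u=pickle.load(open("top_b5up.pkl","rb"))["color"][130:270,330:450,::-1];v=pickle.load(open("top_b2up.pkl","rb"))["color"][130:270,330:450,::-1]
b[:,320:560]=cv2.resize(u,(240,280));b[:,560:]=cv2.resize(v,(240,280))
cv2.imwrite("pics/three_m.png",np.vstack([a,b]))
E
```

```text
down F [ 0.6  0.2 -0.4] 0.007476314522556375
t 10.275
b5 open 0.007937492521125144 grip 58.44309747219086
lifted 0.008013361794696826 16.0917
above 0.0075982699213364285 19.2917
down F [ 0.   0.3 -0.5] 0.007884479001155242
t 21.8333
b2 open 0.008053912432694911 grip 58.41702103614807
lifted 0.008018277089240541 27.1917
above 0.007846681111222489 30.6083
down F [0.4 0.2 0.8] 0.007953265534415936
t 33.15
```

View pics/three_m.png

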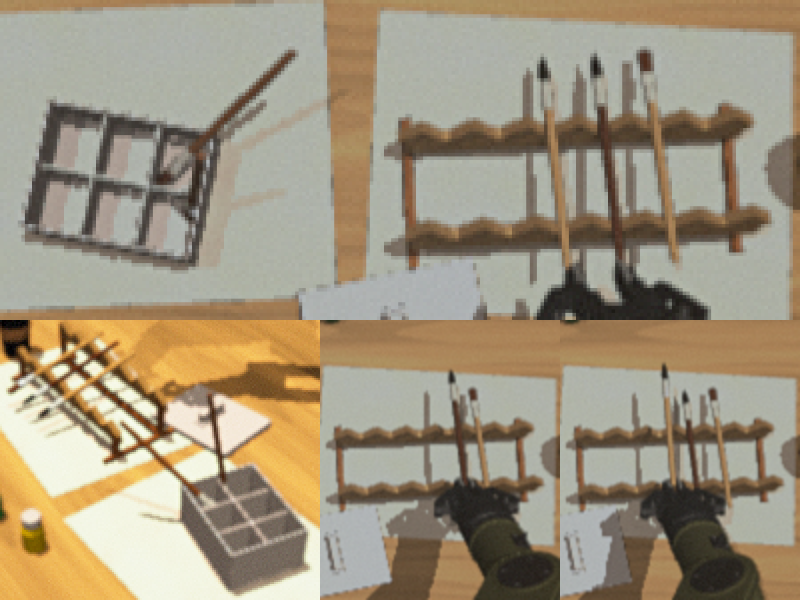

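Three brushes lie in separate notches, the same on both rails. Next is an enlarged look at b4 and b1.

```bash
python3 - <<'E'
import pickle,cv2,numpy as np
s=pickle.load(open("scene_three.pkl","rb"))["color"][:,:,::-1];t=pickle.load(open("top_three.pkl","rb"))["color"][:,:,::-1]
a=cv2.resize(s[190:270,290:370],(400,400),interpolation=3);b=cv2.resize(t[155:235,245:325],(400,400),interpolation=3)
cv2.imwrite("pics/b4z.png",np.hstack([a,b]))
E
```

```text
(no output)
```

View pics/b4z.png

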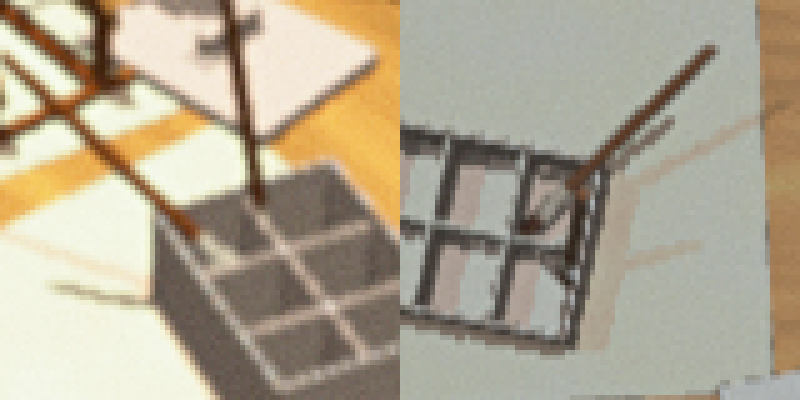

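```bash
python3 - <<'E'
from act import *
from vis import *
T=pickle.load(open("top_three.pkl","rb"));S=pickle.load(open("scene_three.pkl","rb"))
f=lambda p,o:uncrop(p,np.array(o),5.)
def fit(zw,usescene=True):
    def r(q):
        a,b=q[:3],q[3:];A,B=proj(T,[a,b]);C,D=proj(S,[a,b]);d=(D-C)/np.linalg.norm(D-C)
        cr=lambda e:d[0]*e[1]-d[1]*e[0]
        st=f((5,55),(290,190));
        return np.r_[A-f((312,48),(245,155)),(B-f((125,229),(245,155))),
          (C-st) if usescene else cr(st-C),cr(f((190,232),(290,190))-C),(np.linalg.norm(a-b)-.22)*1000,(b[2]-.01)*zw]
    s=least_squares(r,[.7,.06,.15,.6,.15,.01]);return s.x,r(s.x)
for z,u in((0,True),(200,True),(0,False)):
    q,r=fit(z,u);d=q[:3]-q[3:];print(q.round(4),np.degrees(np.arccos(d[2]/.22)).round(1),r.round(1),"rim pt z at",[(rz(-tub[2])@(q[3:]+d*t-np.r_[tub[:2],0])).round(3) for t in(0,.3,.4,.5)])
q,r=brush([(T,f((178,193),(245,155)),f((170,268),(245,155))),(S,proj(S,BR["b1"][:3])[0],f((258,200),(290,190)))],BR["b1"]);print(q.round(4),r.round(1),"b1 expected px top",proj(T,[BR["b1"][:3]]),f((178,193),(245,155)))
E
```

```text
[0.6874 0.0577 0.1683 0.5915 0.1898 0.021 ] 48.0 [-0.3  0.2 -0.2  0.4 -0.4 -0.4 -0.4 -0.1  0. ] rim pt z at [array([ 0.014, -0.028,  0.021]), array([ 0.05 , -0.062,  0.065]), array([ 0.062, -0.073,  0.08 ]), array([ 0.074, -0.084,  0.095])]
[0.6866 0.058  0.1667 0.5918 0.1885 0.0169] 47.1 [-0.4  0.6  0.3  0.5 -0.1  0.  -1.1  0.2  1.4] rim pt z at [array([ 0.015, -0.03 ,  0.017]), array([ 0.05 , -0.063,  0.062]), array([ 0.062, -0.074,  0.077]), array([ 0.074, -0.085,  0.092])]
[0.6882 0.0566 0.1703 0.5921 0.1891 0.0234] 48.1 [ 0.1 -0.1 -0.1  0.2  0.1 -0.2 -0.   0. ] rim pt z at [array([ 0.015, -0.029,  0.023]), array([ 0.051, -0.063,  0.067]), array([ 0.063, -0.074,  0.082]), array([ 0.075, -0.085,  0.097])]
[0.5877 0.1347 0.2223 0.5591 0.1595 0.0057] [ 0.1 -0.4 -0.   0.2 -0.3  0.1 -0.1 -0.4] b1 expected px top [[280.71851455 192.97650367]] [280.2 193.2]
```

```bash
python3 - <<'E'
from act import *
grab("b1",90); put(.075); snap("b1up"); lay(.075); snap("four")
u=pickle.load(open("scene_four.pkl","rb"))["color"][100:290,220:400,::-1];v=pickle.load(open("top_four.pkl","rb"))["color"][130:270,230:460,::-1];w=pickle.load(open("top_b1up.pkl","rb"))["color"][130:270,230:460,::-1]
cv2.imwrite("pics/four_m.png",np.hstack([cv2.resize(u,(300,560),interpolation=3),np.vstack([cv2.resize(v,(460,280),interpolation=3),cv2.resize(w,(460,280),interpolation=3)])]))
E
```

```text
b1 open 0.007599330662852525 grip 58.48756670951843
lifted 0.00797859962725818 38.0667
above 0.007780429959789804 41.5333
down F [ 0.8  0.7 -0.9] 0.007883755792930386
t 44.1167
```

View pics/four_m.png

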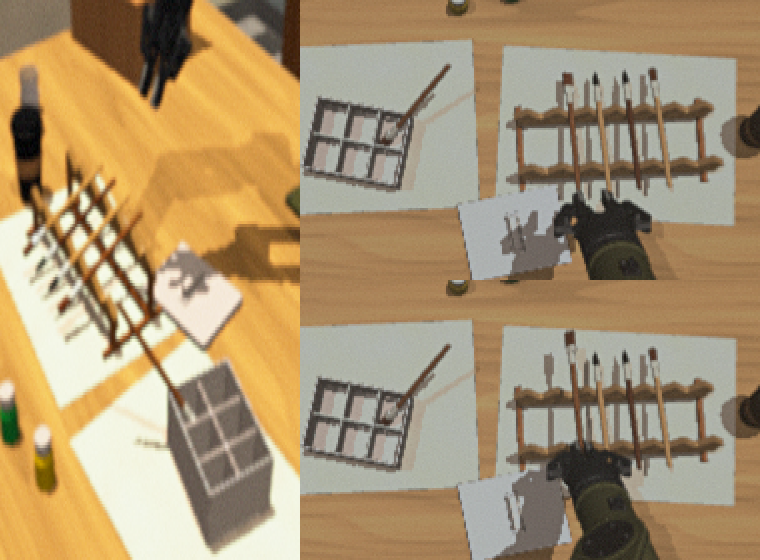

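Four are laid, b4 is unchanged. Now b4 with its new pose.

```bash
python3 - <<'E'
from act import *
grab("b4",126,q=np.array([0.6874,0.0577,0.168,0.5918,0.1895,0.0205])); put(.125); snap("b4up"); lay(.125)
robot.move_pose([.45,-.1,.35],[np.pi,0,0]) if robot.ik([.45,-.1,.35],[np.pi,0,0]) is not None else None
p=robot.read_joint_pos(); p[0]=-1.2; robot.goto_joints(p); snap("five")
u=pickle.load(open("scene_five.pkl","rb"))["color"][180:290,300:400,::-1];v=pickle.load(open("top_five.pkl","rb"))["color"][150:240,210:310,::-1]
w=pickle.load(open("top_five.pkl","rb"))["color"][150:280,290:460,::-1]
cv2.imwrite("pics/five_m.png",np.hstack([cv2.resize(u,(400,440),interpolation=3),cv2.resize(v,(400,360),interpolation=3,).copy() if 0 else cv2.resize(v,(400,440),interpolation=3)]))
cv2.imwrite("pics/five_r.png",cv2.resize(w,(765,585),interpolation=3))
E
```

```text
b4 open 0.007447962463043112 grip 58.429884910583496
lifted 0.007801823612848494 48.7167
above 0.008216579877364127 51.0417
down F [0.3 1.  0.1] 0.007563660474091596
t 53.6833
```

View pics/five_m.png

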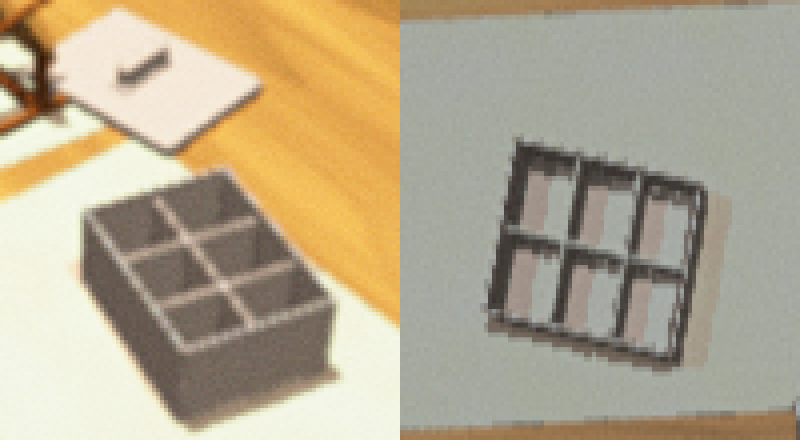

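View pics/five_r.png

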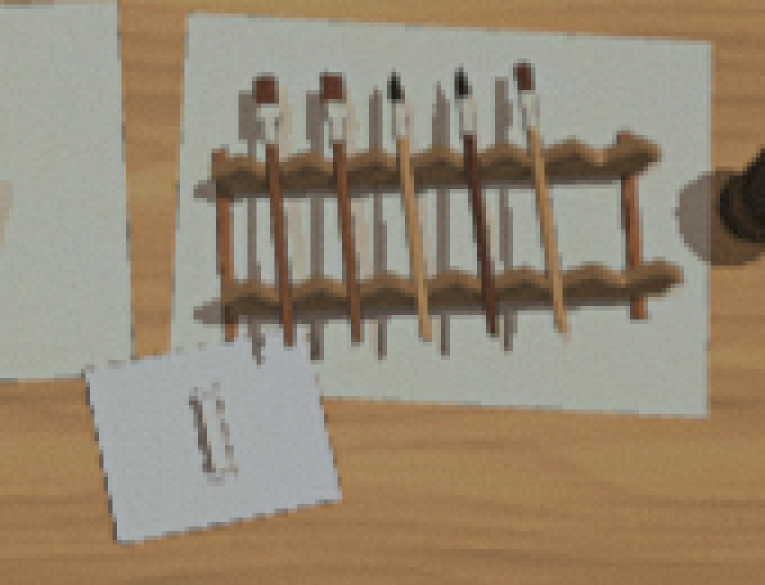

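All five brushes lie in their own notches and the tub is empty. The handle end of b4 sits above the lid's far right corner, so I'll slide the lid out low before raising it. Next I refine the tub and lid poses.

```bash
python3 - <<'E'
from vis import *
T=pickle.load(open("top_five.pkl","rb"));S=pickle.load(open("scene_five.pkl","rb"))
cs=lambda p:uncrop(p,np.array([300,180]),4.)
ct=lambda p:uncrop(p,np.array([210,150]),np.array([4,440/90]))
cr=lambda p:uncrop(p,np.array([290,150]),4.5)
h=.075;X,Y=.062,.081;D=[[0,.0265,.064],[0,-.0265,.064]]
oT=(T,[[X,Y,h],[X,-Y,h],[-X,-Y,h],[-X,Y,h]]+D,ct([(118,140),(306,186),(277,366),(90,315),(173,243),(230,264)]))
oS=(S,[[X,Y,h],[-X,Y,h],[X,-Y,h],[-X,-Y,h]]+D,cs([(183,352),(333,303),(83,210),(226,168),(223,287),(187,240)]))
for n,o in(("both",[oT,oS]),("T",[oT]),("S",[oS])):
    x,r=planar(o,[.58,.22,-.19]);print("tub",n,x.round(4),r.round(1))
l=.013;X,Y=.068,.087
lT=(T,[[X,Y,l],[-X,-Y,l],[-X,Y,l]],cr([(85,370),(341,498),(118,543)]))
lS=(S,[[-X,Y,l],[X,Y,l],[-X,-Y,l]],cs([(262,90),(174,149),(118,10)]))
for n,o in(("both",[lT,lS]),("T",[lT]),("S",[lS])):
    x,r=planar(o,[.44,-.045,.21]);print("lid",n,x.round(4),r.round(1))
# overlays
tb,_=planar([oT,oS],[.58,.22,-.19]);ld,_=planar([lT,lS],[.44,-.045,.21])
def box(X,Y,z0,z1):return[[(a*X,b*Y,z) for a,b in((1,1),(1,-1),(-1,-1),(-1,1),(1,1))] for z in(z0,z1)]
out=[]
for s,(x0,y0,x1,y1) in((S,(300,175,400,295)),(T,(220,165,370,285))):
    k=min(400/(x1-x0),480/(y1-y0));im=cv2.resize(s["color"][y0:y1,x0:x1,::-1],None,fx=k,fy=k,interpolation=3)
    for p,ls in((tb,box(.062,.081,.0,.075)),(ld,box(.068,.087,0,.013)+box(.03,.007,.013,.035))):
        for L in ls:
            uv=(proj(s,np.array(L)@rz(p[2]).T+[p[0],p[1],0])-[x0,y0]+.5)*k-.5
            cv2.polylines(im,[np.int32(np.round(uv*16))],False,(0,0,255),1,cv2.LINE_AA,4)
    out.append(cv2.copyMakeBorder(im,0,480-im.shape[0],0,400-im.shape[1],0))
cv2.imwrite("pics/ov.png",np.hstack(out))
E
```

```text
tub both [ 0.5846  0.2198 -0.1929] [-0.  -0.2 -0.  -0.2 -0.5 -1.  -1.3 -0.2 -1.5  0.2 -0.4 -1.  -0.2 -0.9
  1.4 -1.7 -0.4 -1.6  0.  -1.5 -0.1 -1.   0.2 -0.7]
tub T [ 0.5834  0.2179 -0.1936] [ 0.5  0.1  0.5  0.1  0.  -0.6 -0.8  0.2 -1.   0.5  0.1 -0.7]
tub S [ 0.5877  0.2236 -0.1951] [-0.3  0.4  1.5 -0.4 -0.5 -0.5  0.1 -0.4 -0.1  0.2  0.2  0.5]
lid both [ 0.4369 -0.0444  0.2094] [-0.6 -0.1 -0.1 -0.1 -0.   0.3  0.2 -2.1 -1.7  0.2  0.  -0.4]
lid T [ 0.4369 -0.0453  0.2031] [-0.2 -0.3  0.1  0.1  0.1  0.2]
lid S [ 0.4369 -0.0412  0.2322] [ 0.8 -2.1 -0.4  0.6 -0.1  0. ]
```

View pics/ov.png

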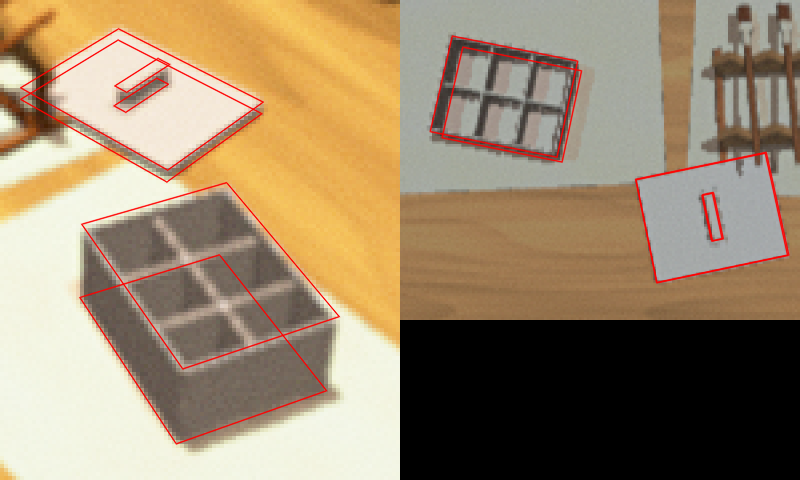

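The poses agree to about 2 mm. I'll fetch the lid now, slide it out from under the handle end, then lower it on the tub while watching the force.

```bash
cat > lid.py <<'E'
from act import *
TUB=np.array([.584,.219,-.193])
def down(yaw,flip=False):
    y=np.array([-np.sin(yaw),np.cos(yaw),0])*(-1 if flip else 1);z=np.array([0,0,-1.]);return np.c_[np.cross(y,z),y,z]
E
python3 - <<'E'
from lid import *
L=np.array([.4369,-.0445,.207]);H=.0165
for flip in(False,True):
    a=[robot.ik([L[0],L[1],H],rv(down(L[2],flip))),robot.ik([*TUB[:2],.1],rv(down(TUB[2],flip))),robot.ik([.415,.04,.05],rv(down(0,flip)))]
    print(flip,[None if j is None else np.round(j,2) for j in a])
    if all(j is not None for j in a): break
R=down(L[2],flip);r=rv(R)
robot.move_pose([L[0],L[1],.16],r);robot.set_gripper(.05)
robot.servo_line([L[0],L[1],H],None,.1);print("F",robot.read_ft_force().round(1))
robot.set_gripper(0);print("open",robot.read_opening(),robot.read_grip_force())
robot.servo_line([L[0],L[1],H+.008],None,.03);print("F",robot.read_ft_force().round(2),robot.read_opening())
robot.servo_line([.415,.04,H+.010],None,.1)
robot.servo_line([.43,.05,.22],rv(down(0,flip)),.2)
robot.servo_line([*TUB[:2],.20],rv(down(TUB[2],flip)),.2)
robot.servo_line([*TUB[:2],.12],None,.1)
print("flip",flip,"open",robot.read_opening(),robot.read_ft_force().round(2),robot.read_time_s());snap("lidup")
T=pickle.load(open("top_lidup.pkl","rb"))["color"][140:250,200:310,::-1];S=pickle.load(open("scene_lidup.pkl","rb"))["color"][150:290,290:410,::-1]
cv2.imwrite("pics/lidup_m.png",np.hstack([cv2.resize(S,(400,467),interpolation=3),cv2.resize(T,(400,467),interpolation=3)]))
E
```

```text
False [array([-0.2 ,  0.42,  2.05, -0.  ,  0.67, -1.98]), array([ 0.29,  0.49,  1.57, -0.  ,  1.08, -1.09]), array([-0.01,  0.34,  2.06, -0.  ,  0.74, -1.58])]
F [ 0.   0.5 -0. ]
open 0.012678280050385436 59.23559546470642
F [ 0.38 -0.15 -1.66] 0.01260634249598228
flip False open 0.012586475112294965 [ 0.11  0.61 -1.13] 65.9583
```

```bash
python3 - <<'E'
from lid import *
SE=.0815; Rz=rz(TUB[2])
offs=[(0,0)]+[(a*.0025,b*.0025) for a,b in((0,-1),(1,0),(-1,0),(0,1),(1,-1),(-1,-1),(1,1),(-1,1),(0,-2),(2,0),(-2,0),(0,2))]
f0=robot.read_ft_force()
robot.servo_line([*TUB[:2],SE+.013],None,.05)
done=False
for o in offs:
    c=Rz@[*o,0]; P=TUB[:2]+c[:2]
    robot.servo_line([*P,SE+.012],None,.03)
    for z in np.arange(SE+.010,SE-.0011,-.0015):
        robot.servo_line([*P,z],None,.03); f=robot.read_ft_force()-f0
        if np.linalg.norm(f)>8: break
    zz=robot.read_position()[2]
    print(o,"z-seat mm",round((zz-SE)*1e3,1),"F",f.round(1),robot.read_opening())
    if zz<SE+.002: done=True;break
print(done,robot.read_time_s())
E
```

```text
(0, 0) z-seat mm 8.2 F [-3.4  1.1  8.8] 0.012503248364796153
(0.0, -0.0025) z-seat mm 9.5 F [ 0.7 -2.1  9.1] 0.012549013699876394
(0.0025, 0.0) z-seat mm 0.7 F [ 0.3 -1.2  8.9] 0.012669179470307752
True 70.8667
```

```bash
python3 - <<'E'
from lid import *
p=robot.read_position()
for i in range(6):
    p[2]-=.0007;robot.servo_line(p,None,.02);f=robot.read_ft_force()
    if f[2]>22:break
print("press",robot.read_position()[2]-.0815,f.round(1))
robot.set_gripper(.05);print("after open F",robot.read_ft_force().round(1))
q=robot.read_position();robot.servo_line([q[0],q[1],.16],None,.1)
# press bar top gently with shut fingers: bar top at z=.100
robot.set_gripper(0);z=.106
while z>.096:
    z-=.001;robot.servo_line([q[0],q[1],z],None,.03);f=robot.read_ft_force()
    if f[2]>18:break
print("bar contact z",z,f.round(1),robot.read_torque().round(2))
robot.servo_line([q[0],q[1],.25],None,.2);robot.servo_line([.42,.05,.3],None,.3)
j=robot.read_joint_pos();j[0]=-1.2;robot.goto_joints(j);snap("end");print(robot.read_time_s())
T=pickle.load(open("top_end.pkl","rb"))["color"][150:260,210:480,::-1];S=pickle.load(open("scene_end.pkl","rb"))["color"][130:290,225:405,::-1]
t=cv2.resize(T,(390,220),interpolation=3);t2=cv2.resize(T[:,0:110],(330,330),interpolation=3)
cv2.imwrite("pics/end_m.png",np.hstack([cv2.resize(S,(410,550),interpolation=3),np.vstack([t,cv2.copyMakeBorder(t2,0,0,0,60,0)])]))
E
```

```text
press 0.0004790327042972359 [-5.5 -2.5 23. ]
after open F [ 0.2 -0.2 -0.3]
bar contact z 0.09599999999999999 [-5.8 -2.  22.1] [-0.33  1.1   0.01]
82.2917
```

View pics/end_m.png

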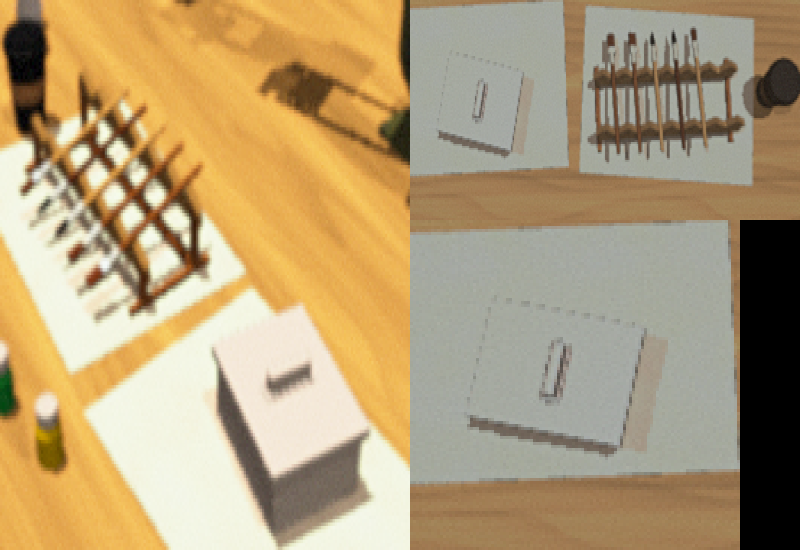

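Lid seated (bar at expected height), all five brushes in their notches, bystanders untouched: handing in.

```bash
python3 -c "
from rig import robot
print(robot.finish_job())"
```

```text
the job is handed in; nothing more can be done
None
```

I handed the job in at about 82 s: all five brushes lie in their own notches with bristles beyond the lower rail, the tub's lid is pressed down with its grip bar within about 0.5 mm of seated height (edges not checked separately), and the robot did not touch the jar or the coffee cup.

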